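# Close the washed canister set with the matching lids

## Task

The four white storage canisters and their wooden lids have been washed and have dried. Lower each lid, without dropping it, onto the canister it fits by size and shape, fully home so that it sits level on the rim all round, and let go. Leave the canisters standing upright where they are, and do not disturb the oil bottle and the pepper mill.

Things in the scene. Friction and masses are not known exactly. Their poses are not given: they have to be found in the camera images.
- large_round_canister: the large round open storage canister of white glazed ceramic, loose and standing upright on the counter: outside 96 mm across, 110 mm tall; wall 5 mm, mouth 86 mm wide, inner floor 6 mm up. Origin: centre of its underside; z up.
- small_round_canister: the small round open storage canister of white glazed ceramic, loose and standing upright on the counter: outside 66 mm across, 80 mm tall; wall 5 mm, mouth 56 mm wide, inner floor 6 mm up. Origin: centre of its underside; z up.
- square_canister: the square open storage canister of white glazed ceramic, loose and standing upright on the counter: outside 78 mm along its x by 78 mm along its y, corners rounded, 95 mm tall; wall 5 mm, mouth 68 by 68 mm, inner floor 6 mm up. Origin: centre of its underside; z up.
- oblong_canister: the oblong (rectangular) open storage canister of white glazed ceramic, loose and standing upright on the counter: outside 100 mm along its x by 64 mm along its y, corners rounded, 70 mm tall; wall 5 mm, mouth 90 by 54 mm, inner floor 6 mm up. Origin: centre of its underside; z up.
- large_round_lid: large round pale wooden lid, lying right way up: tapered plug 79 mm across, 14 mm deep (9 mm narrower at the bottom), then a plate 96 mm across, 10 mm thick, and on its middle a knob 26 mm across, 24 to 50 mm above the origin. Origin: centre of the plug's underside, z up. Closed, its plate rests on the canister's rim, this origin 96 mm above the canister's.
- small_round_lid: small round pale wooden lid, lying right way up: tapered plug 49 mm across, 14 mm deep (9 mm narrower at the bottom), then a plate 66 mm across, 10 mm thick, and on its middle a knob 26 mm across, 24 to 50 mm above the origin. Origin: centre of the plug's underside, z up. Closed, its plate rests on the canister's rim, this origin 66 mm above the canister's.
- square_lid: square pale wooden lid, lying right way up: tapered plug 61 by 61 mm, 14 mm deep (9 mm narrower at the bottom), then a plate 78 mm along x by 78 mm along y, 10 mm thick, and on its middle a bar handle 48 mm along x, 14 mm thick, 24 to 50 mm above the origin. Origin: centre of the plug's underside, z up. Closed, its plate rests on the canister's rim, this origin 81 mm above the canister's.
- oblong_lid: oblong (rectangular) pale wooden lid, lying right way up: tapered plug 83 by 47 mm, 14 mm deep (9 mm narrower at the bottom), then a plate 100 mm along x by 64 mm along y, 10 mm thick, and on its middle a bar handle 48 mm along x, 14 mm thick, 24 to 50 mm above the origin. Origin: centre of the plug's underside, z up. Closed, its plate rests on the canister's rim, this origin 56 mm above the canister's.
- oil_bottle: tall clear oil bottle with a yellow cap, 61 mm across, 268 mm tall, standing loose at the right end; not part of the job. Origin: centre of its underside.
- pepper_mill: dark wooden pepper mill, 58 mm across, 170 mm tall, standing loose at the right end; not part of the job. Origin: centre of its underside.
Not all that is in view belongs to the job. What is shaped like the small_round_canister but blue is not meant.

How it is judged:
By the outcome, as a careful person would: the job done as asked, in the order asked, and still so for the second after the job is handed in, with the robot touching nothing.
It also fails if it takes over 120 s, if anything falls off the work surface, if the arm or the gripper's body presses on something with over 40 N, if the wrist force passes 120 N, or if a joint passes its speed limit or range.

## Robot

A 6-joint arm with a two-finger parallel gripper is mounted at the origin on a cart in front of the work surface, level with it; the furniture and walls round the work are solid. World frame = base frame: x ahead of the robot, y to its left, z up, the work surface at z = 0. Lengths are in m, angles in degrees, forces in N, time in s.
With the tool pointing down it reaches from about 0.4 to 0.825 m from the base axis. Payload 7 kg.
Tool frame: the origin (TCP) lies on the centre line of the jaws, within the pads' length; the fingertips stand r.tip_reach ahead of it and the grasp point (between the pads) is the TCP (r.tip_reach is the distance from the TCP to the fingertips, in m); z points along the fingers, y is the line along which they close (so a half turn about z gives the same grasp; the last joint's range is limited). The gripper opens to 88 mm and grips with 3 to 60 N. Pads are 19 mm wide; open, the fingers measure 130 mm over their backs; the gripper's body (78 mm by 193 mm) begins 47 mm behind the grasp point.
Start: joints at [86.121, 20.546, 0.682, 0, -70.136, -16.507], TCP at [0.235, 0.633, 0.246] pointing down, gripper open.
Joint ranges: [-176.03, 176.03], [-82.01, 121.73], [-58.28, 71.71], [-173.87, 95.51], [-174.79, -0.11], [-173.66, 173.66]. Speed limits (degrees/s): [136.94, 136.94, 172.46, 180, 180, 180].

## Interface

Orientations are given as [roll, pitch, yaw] about the fixed x, y, z axes, in that order (R = Rz(yaw) Ry(pitch) Rx(roll)).
In Python, from plant import sensors, cams, r gives the robot as it stands.
- The arm moves only by the tool drive_tool, never from a script. Its argument "rows" is a list of rows, each an object of numbers: "fingers": the gripper's target within -1 to 1 (fully open at 1, half-way at 0, shut at -1); "x", "y", "z": the shift along the tool's x, y, z in m; "spin": the turn about the tool's z in rad. A call has 1 to 10 rows; each row is the pose to reach, as a shift and turn from the pose commanded when the call began, along the tool's axes at that moment; what a row does not reach only later rows make up. A row lasts 1/8 s, in which the tool goes at most 62.5 mm and 10.7 degrees, less where a joint would pass 70% of its speed; a pose out of reach is approached as far as the arm can. A call with a gripper value outside its range is refused whole. The fingers move at their own pace and stop on an object; "newtons" is the grip in N (left out, the last holds). Time passes only in rows, so rows that repeat a pose let the fingers close. It gives the time, the measured TCP pose, the force, the opening and the grip force at its end, in the units of the state.
- sensors.get_state(): the state, without advancing time (a new reading comes with each control period).
- cams.capture(name): name is "scene" or "side" or "wrist"; returns a dict with "pixels" (400x640x3 uint8, red, green, blue), "intrinsics" (3x3 intrinsics, pixels), "eye" and "orientation" of the camera in the world; the wrist camera has in their place "T_tool_cam" (4x4, takes a point from camera to tool coordinates, whose origin is the TCP and whose axes are the flange's). Camera axes: x right, y up, looking along -z (the intrinsics and any distortion apply to the point x, -y, -z); pixel columns grow to the right and rows downward; lengths in m; the calibration is good to about 2 mm. The wrist camera is an equidistant fisheye: a pixel r from the principal point sees the ray r / f radians off the axis. A picture is of the moment at which its call begins: read the wrist's pose just before it. There is no depth.
- r.close_job(): hands the job in; it is judged then, once.
The state is a dict: "time_s": time; "joints": joint angles; "qd": joint speeds; "joint_torque": joint torques, N m; "tcp_pos": TCP position; "eef_rot": TCP orientation; "contact_force": force on the tool from outside, world axes, zero at the start; "moment": the same for the moment, N m; "gripper_width": finger opening in m; "gripper_force": force on a finger pad.
Only numpy, scipy, OpenCV 4.12 (cv2) and the standard library are available. Lean on these libraries where they do the work, as an engineer would, in place of code of your own. Each camera call takes 0.05 s, during which the arm holds its last target. There are 200 camera calls.

## Working session

There is one attempt and no reset: what is moved stays moved. The work goes in short steps, Python scripts to look and compute and a tool call to move; the robot and the scene stay as the last step left them, time stands still between calls to the robot, and variables do not carry over. Pictures are saved under pics/ and viewed, at most 14 in all, crops included, and the job is handed in when it is done.

Besides the shell and the picture viewer there is one more tool, called after "Request:" by a JSON object that holds its "name" and its "arguments", one argument or row to a line. drive_tool: Moves the arm, as the interface text tells. Its arguments: {"type":"object","properties":{"rows":{"type":"array"},"newtons":{"type":"number"}},"required":["rows"]}

```bash
ls; mkdir -p pics; python3 - <<'E'
from plant import sensors,cams,r
import cv2,numpy as np
s=sensors.get_state();print(s,r.tip_reach)
for n in("scene","side"):
    c=cams.capture(n);cv2.imwrite(f"pics/{n}0.png",c["pixels"][:,:,::-1]);print(n,c["intrinsics"],c["eye"],c["orientation"],[k for k in c])
c=cams.capture("wrist");cv2.imwrite("pics/wrist0.png",c["pixels"][:,:,::-1]);print(c["intrinsics"],c["T_tool_cam"],list(c))
E
```

```text
pics
{'time_s': 0.0, 'joints': array([ 8.61206099e+01,  2.05936811e+01,  6.33585640e-01, -2.05209573e-02,
       -7.01351081e+01, -1.65073882e+01]), 'qd': array([ 0.03845365, -0.00334985, -0.01216704, -0.07907158, -0.07679199,
       -0.00391156]), 'joint_torque': array([ 9.63355269e-04, -5.82720709e+01,  2.93063951e+01,  6.99716136e+00,
        6.92514455e-03, -1.48803665e-04]), 'tcp_pos': array([0.23499579, 0.63228742, 0.24459461]), 'eef_rot': array([ 1.79903239e+02, -8.55811569e-03, -2.03937602e+01]), 'contact_force': array([0.27129008, 0.8346126 , 0.43044887]), 'moment': array([ 0.03604347, -0.04382445,  0.0237382 ]), 'gripper_force': 0.0, 'gripper_width': 0.08763992196376938} 0.019
scene [[515.20406648   0.         329.8118478 ]
 [  0.         515.20406648 195.12461951]
 [  0.           0.           1.        ]] [-0.20655456 -1.03516334  1.49620355] [ 42.7051964   -0.15890691 -33.17878482] ['pixels', 'intrinsics', 'eye', 'orientation']
side [[366.99629102   0.         316.66071098]
 [  0.         366.99629102 189.62430468]
 [  0.           0.           1.        ]] [ 0.34043428 -0.83587575  0.84528112] [49.47817688 -0.563484   -9.3706625 ] ['pixels', 'intrinsics', 'eye', 'orientation']
[[309.70691629   0.         318.48812381]
 [  0.         309.70691629 203.07895755]
 [  0.           0.           1.        ]] [[-3.97018706e-04  9.58299403e-01  2.85765806e-01  7.81837480e-02]
 [ 9.99999402e-01  8.92880088e-05  1.08989185e-03 -2.76141708e-04]
 [ 1.01892725e-03  2.85766068e-01 -9.58298866e-01 -1.38283372e-01]
 [ 0.00000000e+00  0.00000000e+00  0.00000000e+00  1.00000000e+00]] ['pixels', 'intrinsics', 'T_tool_cam']
```

View pics/scene0.png

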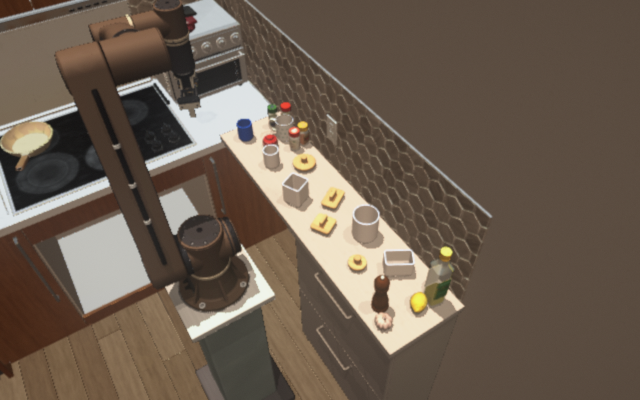

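View pics/side0.png

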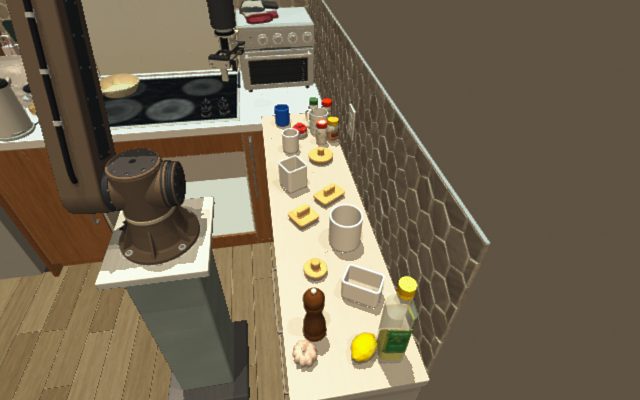

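View pics/wrist0.png

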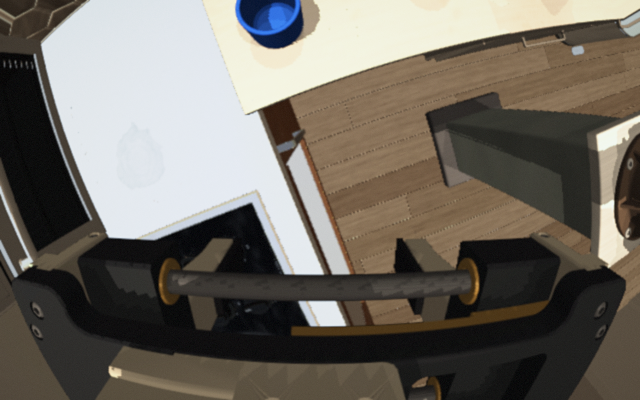

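The pictures show lids at side px (320,156), (329,195), (303,216), (315,268), and canisters at (290,141), (293,173), (345,228), (362,287). The blue decoy is at (282,115), and the mill and bottle are at the near end. Next come rough positions from rays.

```bash
cat > h.py <<'E'
from plant import sensors,cams,r
import cv2,numpy as np
from scipy.spatial.transform import Rotation as R
def ray(c,u,v):
    K=c["intrinsics"];x=(np.atleast_1d(u)-K[0,2])/K[0,0];y=(np.atleast_1d(v)-K[1,2])/K[1,1]
    if "T" in c:
        th=np.hypot(x,y);k=np.sin(th)/np.maximum(th,1e-9)
        d=np.stack([x*k,-y*k,-np.cos(th)],-1);return c["T"][:3,3],d@c["T"][:3,:3].T
    d=np.stack([x,-y,-np.ones_like(x)],-1)
    return c["eye"],d@R.from_euler('xyz',c["orientation"],degrees=True).as_matrix().T
def onz(c,u,v,z):
    o,d=ray(c,u,v);return (o+d*((z-o[2])/d[:,2])[:,None])[:,:2]
def cap(n):
    s=sensors.get_state();c=dict(cams.capture(n))
    if n=="wrist":
        T=np.eye(4);T[:3,:3]=R.from_euler('xyz',s["eef_rot"],degrees=True).as_matrix();T[:3,3]=s["tcp_pos"]
        c["T"]=T@c["T_tool_cam"]
    return c
def go(x,y,z,yaw,s=None):
    "shift in tool axes from measured pose"
    s=s or sensors.get_state();M=R.from_euler('xyz',s["eef_rot"],degrees=True)
    d=M.inv().apply(np.array([x,y,z])-s["tcp_pos"])
    dy=(yaw-s["eef_rot"][2]+180)%360-180
    print("shift",d.round(4),"spin rad",round(np.radians(-dy),4), "alt half-turn",round(np.radians(-(dy-180*np.sign(dy))),4))
E
python3 - <<'E'
from h import *
P={"side":dict(LL=(320,153,.05),OL=(329,188,.05),SL=(303,210,.05),sL=(315,263,.05),sC=(290.5,134,.08),qC=(293,165,.095),LC=(345.5,214,.11),oC=(363,279,.07),mill=(314,290,.17),oil=(407,283,.268),blue=(282,108,.08),mug=(319,113,.08),lemon=(363,347,.02),red=(299,128,.03)),
"scene":dict(LL=(304,160,.05),OL=(333,195,.05),SL=(322,221,.05),sL=(357,259,.05),sC=(271,150,.08),qC=(296,183,.095),LC=(366,213,.11),oC=(399,256,.07),mill=(381,277,.17),oil=(445,252,.268))}
for n,d in P.items():
    c=cap(n)
    for k,(u,v,z) in d.items():
        p=onz(c,u,v,z)[0];print(n,k,p.round(3),round(np.hypot(*p),3))
E
```

```text
side LL [0.547 0.289] 0.618
side OL [0.542 0.083] 0.548
side SL [ 0.441 -0.009] 0.441
side sL [ 0.446 -0.22 ] 0.497
side sC [0.447 0.391] 0.594
side qC [0.432 0.169] 0.464
side LC [ 0.552 -0.107] 0.562
side oC [ 0.555 -0.304] 0.633
side mill [ 0.416 -0.384] 0.566
side oil [ 0.579 -0.461] 0.741
side blue [0.434 0.606] 0.745
side mug [0.585 0.539] 0.796
side lemon [ 0.52  -0.452] 0.689
side red [0.495 0.513] 0.713
scene LL [0.546 0.3  ] 0.623
scene OL [0.538 0.074] 0.543
scene SL [ 0.433 -0.012] 0.433
scene sL [ 0.442 -0.22 ] 0.494
scene sC [0.448 0.396] 0.598
scene qC [0.431 0.167] 0.463
scene LC [ 0.557 -0.109] 0.568
scene oC [ 0.56  -0.299] 0.635
scene mill [ 0.411 -0.383] 0.562
scene oil [ 0.576 -0.464] 0.74
```

```bash
python3 -c "
from h import *
go(.42,.28,.26,0)"
```

```text
shift [ 0.2961  0.266  -0.0146] spin rad -0.3559 alt half-turn 2.7857
```

Request:
{"name": "drive_tool", "arguments": {
  "rows": [
    {"x":0.296,"y":0.266,"z":-0.015,"spin":-0.356,"fingers":1},
    {"x":0.296,"y":0.266,"z":-0.015,"spin":-0.356,"fingers":1},
    {"x":0.296,"y":0.266,"z":-0.015,"spin":-0.356,"fingers":1},
    {"x":0.296,"y":0.266,"z":-0.015,"spin":-0.356,"fingers":1},
    {"x":0.296,"y":0.266,"z":-0.015,"spin":-0.356,"fingers":1},
    {"x":0.296,"y":0.266,"z":-0.015,"spin":-0.356,"fingers":1},
    {"x":0.296,"y":0.266,"z":-0.015,"spin":-0.356,"fingers":1},
    {"x":0.296,"y":0.266,"z":-0.015,"spin":-0.356,"fingers":1},
    {"x":0.296,"y":0.266,"z":-0.015,"spin":-0.356,"fingers":1}
  ]
}}

```text
time_s: 1.38
tcp_pos: [0.4199, 0.2806, 0.2606]
eef_rot: [-180.0, -0.0, -0.0]
contact_force: [-0.8, 0.4, 0.4]
gripper_width: 0.0877
gripper_force: 0.0
```

```bash
python3 - <<'E'
from h import *
c=cap("wrist");cv2.imwrite("pics/w1.png",c["pixels"][:,:,::-1]);np.save("w1.npy",c,allow_pickle=True)
s=sensors.get_state();print(s["time_s"],s["tcp_pos"],s["eef_rot"],s["contact_force"]);go(.42,-.12,.26,0)
E
```

```text
1.425 [0.41971332 0.28085027 0.26048954] [-1.79996325e+02  3.29435474e-03  4.14251750e-02] [ 0.93964368 -0.30020574 -0.53305977]
shift [-0.      0.4009  0.0005] spin rad 0.0007 alt half-turn -3.1409
```

View pics/w1.png

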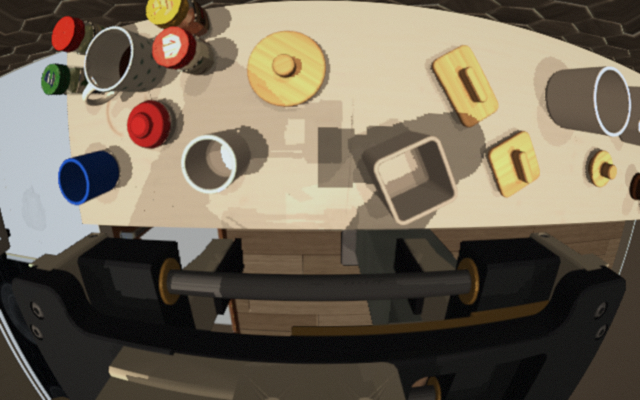

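View 1 shows the large lid at (287,68), oblong lid (465,85), square lid (515,163), small canister rim (213,163) and square rim (412,180). On to the second view.

Request:
{"name": "drive_tool", "arguments": {
  "rows": [
    {"y":0.4},
    {"y":0.4},
    {"y":0.4},
    {"y":0.4},
    {"y":0.4},
    {"y":0.4},
    {"y":0.4},
    {"y":0.4}
  ]
}}

```text
invalid input
```

```bash
python3 - <<'E'
from h import *
c=cap("wrist");cv2.imwrite("pics/w2.png",c["pixels"][:,:,::-1]);np.save("w2.npy",c,allow_pickle=True)
s=sensors.get_state();print(s["time_s"],s["tcp_pos"],s["eef_rot"],s["contact_force"])
for n in (1,2):
    c=np.load(f"w{n}.npy",allow_pickle=True).item();h=cv2.cvtColor(c["pixels"],cv2.COLOR_RGB2HSV)
    for u,v in ([(287,92),(465,105),(150,140),(420,230),(412,222),(188,163)] if n==1 else []): print(u,v,h[v,u])
    m=cv2.inRange(h,(13,95,110),(28,255,255));m[230:]=0
    k,l,st,ce=cv2.connectedComponentsWithStats(m)
    for i in range(1,k):
        if st[i,4]>250: print(n,st[i],ce[i].round(0))
E
```

```text
1.475 [0.41963721 0.28100994 0.26044845] [1.79998154e+02 5.92520701e-03 6.67186765e-02] [-0.42196798 -0.01404974  0.44343342]
287 92 [ 28 108 219]
465 105 [ 23 122 219]
150 140 [  1 208 179]
420 230 [20 52 44]
412 222 [ 17  68 150]
188 163 [14 69 70]
1 [146   0  35  27 684] [162.  11.]
1 [ 247   31   79   76 4565] [286.  68.]
1 [ 432   45   66   83 2907] [466.  85.]
1 [ 489  131   51   67 1791] [515. 163.]
1 [591 150  26  37 544] [602. 169.]
2 [146   0  36  26 674] [162.  11.]
2 [ 247   30   80   77 4578] [286.  68.]
2 [ 432   45   67   83 2908] [466.  85.]
2 [ 489  131   51   67 1794] [516. 163.]
2 [591 150  26  37 547] [602. 169.]
```

View pics/w2.png

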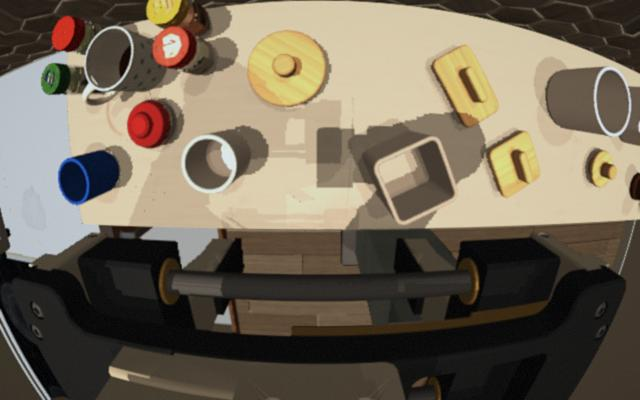

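The move was refused because the rows need all fields, so the view is unchanged. I'll repeat it with every field.

Request:
{"name": "drive_tool", "arguments": {
  "rows": [
    {"x":0,"y":0.4,"z":0,"spin":0,"fingers":1},
    {"x":0,"y":0.4,"z":0,"spin":0,"fingers":1},
    {"x":0,"y":0.4,"z":0,"spin":0,"fingers":1},
    {"x":0,"y":0.4,"z":0,"spin":0,"fingers":1},
    {"x":0,"y":0.4,"z":0,"spin":0,"fingers":1},
    {"x":0,"y":0.4,"z":0,"spin":0,"fingers":1},
    {"x":0,"y":0.4,"z":0,"spin":0,"fingers":1},
    {"x":0,"y":0.4,"z":0,"spin":0,"fingers":1}
  ]
}}

```text
time_s: 2.48
tcp_pos: [0.42, -0.1206, 0.2603]
eef_rot: [180.0, 0.0, -0.1]
contact_force: [0.5, -0.1, -1.0]
gripper_width: 0.088
gripper_force: 0.0
```

```bash
python3 - <<'E'
from h import *
c=cap("wrist");cv2.imwrite("pics/w2.png",c["pixels"][:,:,::-1]);np.save("w2.npy",c,allow_pickle=True)
s=sensors.get_state();print(s["time_s"],s["tcp_pos"],s["eef_rot"],s["contact_force"])
E
```

```text
2.525 [ 0.42016385 -0.11976184  0.26034565] [-1.79998392e+02  2.63445949e-02 -4.91710918e-02] [-0.40390074  1.35068229 -0.03406419]
```

View pics/w2.png

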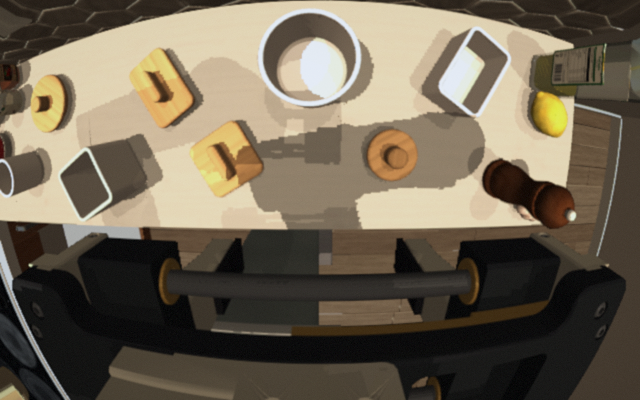

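View 2 shows the large rim at (310,57), oblong rim (474,71), square lid (225,158), small lid (392,155) and oblong lid (162,87). Now fitting the shapes.

```bash
cat > fit.py <<'E'
from h import *
def comp(m,u,v):
    k,l,st,ce=cv2.connectedComponentsWithStats(m);ids=np.unique(l[v-6:v+7,u-6:u+7]);ids=ids[ids>0]
    return (l==ids[np.argmax(st[ids,4])]).astype(np.uint8) if len(ids) else m*0
def lid(c,u,v,z=.019,rnd=False):
    h=cv2.cvtColor(c["pixels"],cv2.COLOR_RGB2HSV);m=cv2.inRange(h,(8,95,60),(30,255,255));m[228:]=0
    m=cv2.morphologyEx(comp(m,u,v),cv2.MORPH_OPEN,np.ones((5,5)));q=max(cv2.findContours(m,0,1)[0],key=cv2.contourArea)[:,0]
    p=(onz(c,q[:,0],q[:,1],z)*1000).astype(np.float32)
    return shape(p,rnd)
def shape(p,rnd):
    if rnd: o,rad=cv2.minEnclosingCircle(p);return np.array([*o,rad*2]).round(1)
    (x,y),(w,hh),a=cv2.minAreaRect(p)
    if w<hh: w,hh,a=hh,w,a+90
    return np.array([x,y,w,hh,a%180]).round(1)
def rim(c,x,y,z,R0,rnd,n=""):
    h=cv2.cvtColor(c["pixels"],cv2.COLOR_RGB2HSV)
    m=cv2.inRange(h,(0,0,150),(179,42,255));m[232:]=0
    v,u=np.nonzero(m);p=onz(c,u,v,z)*1000;d=np.hypot(p[:,0]-x*1000,p[:,1]-y*1000)
    if rnd:
        c0=np.array([x,y])*1000
        for w in (9,7,6,5,5):
            d=np.hypot(*(p-c0).T);q=p[abs(d-R0+2.5)<w]
            A=np.c_[2*q,np.ones(len(q))];s=np.linalg.lstsq(A,(q**2).sum(1),rcond=None)[0];c0=s[:2]
        return np.r_[c0,np.sqrt(s[2]+c0@c0)*2,len(q)].round(1)
    k=np.zeros_like(m);j=d<R0;k[v[j],u[j]]=255
    if n: cv2.imwrite(n,k)
    k=max(cv2.findContours(k,0,1)[0],key=lambda q:cv2.contourArea(cv2.convexHull(q)))[:,0]
    return shape((onz(c,k[:,0],k[:,1],z)*1000).astype(np.float32),False)
E
python3 - <<'E'
from fit import *
w1,w2=[np.load(f"w{n}.npy",allow_pickle=True).item() for n in(1,2)]
print("LL",lid(w1,270,80,rnd=True))
print("OL",lid(w1,455,100),lid(w2,180,105))
print("SL",lid(w1,505,180),lid(w2,240,160))
print("sL",lid(w2,380,140,rnd=True))
print("sC",rim(w1,.447,.394,.08,33,True))
print("LC",rim(w2,.554,-.108,.11,48,True))
print("qC",rim(w1,.4315,.168,.095,62,False,"a.png"),rim(w2,.4315,.168,.095,62,False))
print("oC",rim(w2,.5575,-.302,.07,68,False,"b.png"))
E
```

```text
LL [555.1 320.5  97. ]
OL [543.8  88.7 101.   66.5  32.9] [544.4  87.6 101.5  66.6  32.5]
SL [4.435e+02 3.000e-01 8.120e+01 8.120e+01 3.000e+01] [443.7  -1.6  79.4  78.8 119.4]
sL [ 448.  -212.8   67.8]
sC [447.  402.3  60.4 833. ]
LC [ 553.2 -111.6   90.6 1828. ]Traceback (most recent call last):
  File "<stdin>", line 9, in <module>
  File "fit.py", line 27, in rim
    k=max(cv2.findContours(k,0,1)[0],key=lambda q:cv2.contourArea(cv2.convexHull(q)))[:,0]
      ~~~^^^^^^^^^^^^^^^^^^^^^^^^^^^^^^^^^^^^^^^^^^^^^^^^^^^^^^^^^^^^^^^^^^^^^^^^^^^^
ValueError: max() iterable argument is empty
```

```bash
python3 - <<'E'
from fit import *
w1,w2=[np.load(f"w{n}.npy",allow_pickle=True).item() for n in(1,2)]
for n,c,f in(("qC",w2,(.4315,.175,.095,62,False,"pics/a.png")),("oC",w2,(.5575,-.302,.07,68,False,"pics/b.png"))):
    try: print(n,rim(c,*f))
    except Exception as e: print(n,e)
h=cv2.cvtColor(w1["pixels"],cv2.COLOR_RGB2HSV);print([h[v,u] for u,v in((365,163),(375,180),(455,178),(420,217))])
a=cv2.resize(w1["pixels"][120:235,350:470,::-1],None,fx=3,fy=3);b=cv2.resize(w2["pixels"][15:130,425:525,::-1],None,fx=3,fy=3)
cv2.imwrite("pics/crop.png",np.hstack([a,b]))
E
```

```text
qC [431.3 176.4  79.8  78.3 116.5]
oC [ 556.9 -300.5  101.2   65.3  148.4]
[array([13, 69, 67], dtype=uint8), array([13, 71, 68], dtype=uint8), array([ 17,  67, 137], dtype=uint8), array([ 18,  65, 187], dtype=uint8)]
```

View pics/crop.png

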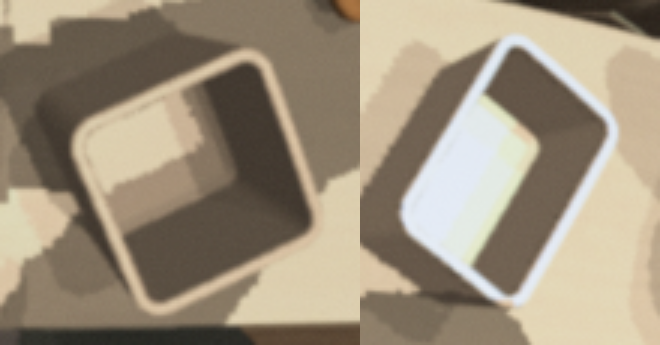

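```bash
python3 - <<'E'
from fit import *
w1,w2=[np.load(f"w{n}.npy",allow_pickle=True).item() for n in(1,2)]
print("qC w1",onz(w1,350+np.array([199.7,72,255,322,150])/3,120+np.array([181,140,47,225,313])/3,.095).round(4).tolist())
for c in(w1,w2):
    g=c["pixels"].astype(int).sum(2)
    for u in(150,300,430,500,560):
        v=[v for v in range(0,110) if g[v,u]>450]; v=v[0] if v else 0; print(u,v,onz(c,u,v,0)[0].round(3),end=" ")
s=sensors.get_state();print(s["joints"].round(1))
go(.555,.3205,.18,0);go(.555,.3205,.18,-180)
E
```

```text
qC w1 [[0.4322, 0.1792], [0.4457, 0.2252], [0.4795, 0.1618], [0.4168, 0.1297], [0.3838, 0.1936]]
150 0 [0.682 0.522] 300 1 [0.65  0.305] 430 9 [0.65  0.132] 500 23 [0.649 0.02 ] 560 41 [ 0.649 -0.104] 150 20 [0.65  0.117] 300 1 [ 0.65  -0.097] 430 8 [ 0.651 -0.27 ] 500 22 [ 0.65  -0.381] 560 40 [ 0.65  -0.505] [ 10.1  -3.3 -26.1  -0.  -67.2  79.8]
shift [ 0.1345 -0.4404  0.0803] spin rad -0.0009 alt half-turn 3.1407
shift [ 0.1345 -0.4404  0.0803] spin rad 3.1407 alt half-turn -0.0009
```

Request:
{"name": "drive_tool", "arguments": {
  "rows": [
    {"x":0.024,"y":-0.118,"z":0,"spin":1.8,"fingers":1},
    {"x":0.024,"y":-0.118,"z":0.0,"spin":1.8,"fingers":1},
    {"x":0.024,"y":-0.118,"z":0.1,"spin":1.8,"fingers":1},
    {"x":0.024,"y":-0.118,"z":0.1,"spin":1.8,"fingers":1},
    {"x":0.024,"y":-0.118,"z":0.1,"spin":1.8,"fingers":1},
    {"x":0.024,"y":-0.118,"z":0.1,"spin":1.8,"fingers":1},
    {"x":0.024,"y":-0.118,"z":0.1,"spin":1.8,"fingers":1},
    {"x":0.024,"y":-0.118,"z":0.1,"spin":1.8,"fingers":1},
    {"x":0.024,"y":-0.118,"z":0.1,"spin":1.8,"fingers":1},
    {"x":0.024,"y":-0.118,"z":0.1,"spin":1.8,"fingers":1}
  ]
}}

```text
time_s: 3.78
tcp_pos: [0.4441, -0.0001, 0.1606]
eef_rot: [-180.0, 0.0, -103.3]
contact_force: [0.3, 0.8, -1.4]
gripper_width: 0.0877
gripper_force: 0.0
```

Request:
{"name": "drive_tool", "arguments": {
  "rows": [
    {"x":0,"y":0,"z":0,"spin":0.823,"fingers":1},
    {"x":0,"y":0,"z":0,"spin":0.823,"fingers":1},
    {"x":0,"y":0,"z":0,"spin":0.823,"fingers":1},
    {"x":0,"y":0,"z":0,"spin":0.823,"fingers":1},
    {"x":0,"y":0,"z":0,"spin":0.823,"fingers":1},
    {"x":0,"y":0,"z":0,"spin":0.823,"fingers":1}
  ]
}}

```text
time_s: 4.53
tcp_pos: [0.444, -0.0004, 0.1606]
eef_rot: [180.0, 0.0, -150.1]
contact_force: [-0.0, -0.2, 0.4]
gripper_width: 0.0874
gripper_force: 0.0
```

```bash
python3 - <<'E'
from fit import *
c=cap("wrist");cv2.imwrite("pics/w3.png",c["pixels"][:,:,::-1])
s=sensors.get_state();print(s["time_s"],s["joints"].round(1));go(.4436,-.001,.048,-150.3)
E
```

```text
4.575 [ 25.5   2.9 -34.2  -0.  -52.8 -85.6]
shift [ 6.000e-04 -1.000e-04  1.126e-01] spin rad 0.0041 alt half-turn -3.1375
```

View pics/w3.png

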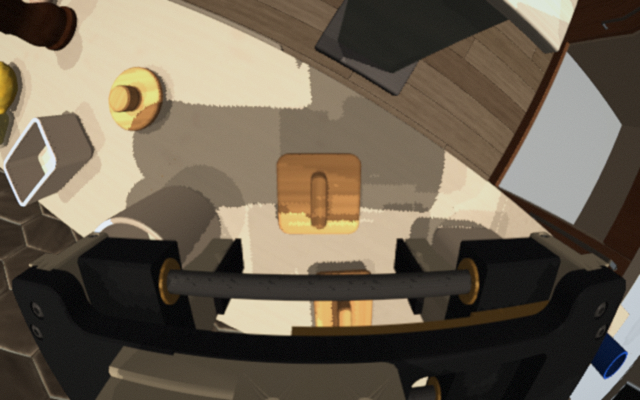

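Request:
{"name": "drive_tool", "arguments": {
  "rows": [
    {"x":0.0,"y":0,"z":0.06,"spin":0.004,"fingers":1},
    {"x":0,"y":0,"z":0.1,"spin":0.004,"fingers":1},
    {"x":0,"y":0,"z":0.113,"spin":0.004,"fingers":1},
    {"x":0,"y":0,"z":0.113,"spin":0.004,"fingers":1},
    {"x":0,"y":0,"z":0.113,"spin":0.004,"fingers":-1},
    {"x":0,"y":0,"z":0.113,"spin":0.004,"fingers":-1},
    {"x":0,"y":0,"z":0.113,"spin":0.004,"fingers":-1},
    {"x":0,"y":0,"z":0.113,"spin":0.004,"fingers":-1},
    {"x":0,"y":0,"z":0.113,"spin":0.004,"fingers":-1},
    {"x":0,"y":0,"z":0.113,"spin":0.004,"fingers":-1}
  ],
  "newtons": 30
}}

```text
time_s: 5.82
tcp_pos: [0.444, -0.0018, 0.0476]
eef_rot: [180.0, -0.0, -150.5]
contact_force: [-0.3, 0.1, -0.2]
gripper_width: 0.033
gripper_force: 0.0
```

Request:
{"name": "drive_tool", "arguments": {
  "rows": [
    {"x":0.0,"y":0,"z":0,"spin":0,"fingers":-1},
    {"x":0,"y":0,"z":0,"spin":0,"fingers":-1},
    {"x":0,"y":0,"z":0,"spin":0,"fingers":-1},
    {"x":0,"y":0,"z":0,"spin":0,"fingers":-1},
    {"x":0,"y":0,"z":-0.02,"spin":0,"fingers":-1},
    {"x":0,"y":0,"z":-0.06,"spin":0,"fingers":-1},
    {"x":0,"y":0,"z":-0.11,"spin":0,"fingers":-1},
    {"x":0,"y":0,"z":-0.145,"spin":0,"fingers":-1},
    {"x":0,"y":0,"z":-0.145,"spin":0,"fingers":-1}
  ]
}}

```text
time_s: 6.95
tcp_pos: [0.4455, -0.0012, 0.1953]
eef_rot: [-179.9, 0.3, -150.5]
contact_force: [-0.6, 0.6, -1.4]
gripper_width: 0.0138
gripper_force: 30.0
```

```bash
python3 - <<'E'
from fit import *
s=sensors.get_state();print(s["gripper_width"],s["gripper_force"],s["tcp_pos"]);go(.4315,.177,.2,-153.5)
c=cap("wrist");print(lid(c,318,130,s["tcp_pos"][2]-.0475+.019))
E
```

```text
0.013802664488684275 29.999785227701068 [ 0.44546318 -0.00122357  0.19529029]
shift [-0.0757  0.162  -0.0044] spin rad 0.0526 alt half-turn -3.089Traceback (most recent call last):
  File "<stdin>", line 3, in <module>
  File "fit.py", line 7, in lid
    m=cv2.morphologyEx(comp(m,u,v),cv2.MORPH_OPEN,np.ones((5,5)));q=max(cv2.findContours(m,0,1)[0],key=cv2.contourArea)[:,0]
                                                                    ~~~^^^^^^^^^^^^^^^^^^^^^^^^^^^^^^^^^^^^^^^^^^^^^^^^
ValueError: max() iterable argument is empty
```

Request:
{"name": "drive_tool", "arguments": {
  "rows": [
    {"x":-0.018,"y":0.04,"z":0,"spin":0.05,"fingers":-1},
    {"x":-0.038,"y":0.08,"z":0,"spin":0.05,"fingers":-1},
    {"x":-0.056,"y":0.12,"z":0,"spin":0.05,"fingers":-1},
    {"x":-0.075,"y":0.162,"z":0,"spin":0.05,"fingers":-1},
    {"x":-0.075,"y":0.162,"z":0,"spin":0.05,"fingers":-1},
    {"x":-0.075,"y":0.162,"z":0.015,"spin":0.05,"fingers":-1},
    {"x":-0.075,"y":0.162,"z":0.015,"spin":0.05,"fingers":-1}
  ]
}}

```text
time_s: 7.88
tcp_pos: [0.4283, 0.1745, 0.1754]
eef_rot: [-180.0, -0.2, -153.4]
contact_force: [0.7, 0.3, -0.2]
gripper_width: 0.0139
gripper_force: 30.0
```

```bash
python3 - <<'E'
from fit import *
c=cap("wrist");cv2.imwrite("pics/w4.png",c["pixels"][:,:,::-1])
ss=[sensors.get_state() for _ in range(3)];s=ss[0];print(s["tcp_pos"],s["eef_rot"]);go(.4315,.177,.15,-153.5)
E
```

```text
[0.42893715 0.17475042 0.17629074] [-1.79955871e+02 -1.50699510e-01 -1.53445115e+02]
shift [-0.0034  0.0009  0.0263] spin rad 0.001 alt half-turn -3.1406
```

View pics/w4.png

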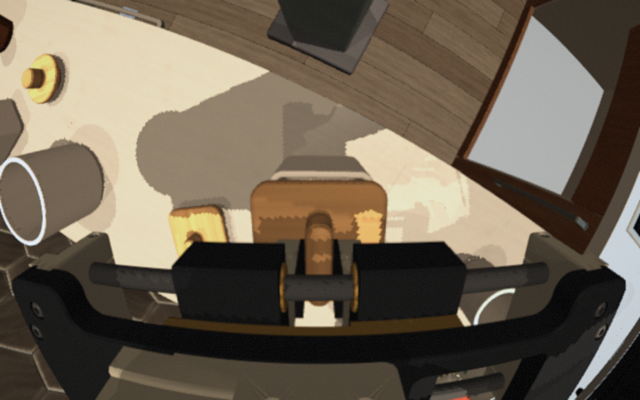

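The held lid's front edge is at row ~182, cols 251–386. The canister's front wall and rim peek out just above it at rows 157–180, cols 276–372. A quick numeric check of the edges follows.

```bash
python3 - <<'E'
from fit import *
c=cap("wrist");p=c["pixels"].astype(int)
for u in(300,340):print([tuple(p[v,u]) for v in range(152,190,2)])
for v in(178,174):print([(u,p[v,u,0],p[v,u,2]) for u in list(range(260,286,2))+list(range(360,388,2))])
T=np.linalg.inv(R.from_euler('z',-153.5,degrees=True).as_matrix()[:2,:2])
for u,v,z in((258,183,.1525),(378,183,.1525),(318,183,.1525),(276,176,.095),(372,176,.095),(320,168,.095)):
    q=onz(c,u,v,z)[0];print((T@(q-[.4315,.177])*1000).round(1))
E
```

```text
[(np.int64(134), np.int64(119), np.int64(98)), (np.int64(123), np.int64(109), np.int64(92)), (np.int64(108), np.int64(95), np.int64(80)), (np.int64(109), np.int64(94), np.int64(78)), (np.int64(105), np.int64(92), np.int64(77)), (np.int64(106), np.int64(92), np.int64(76)), (np.int64(106), np.int64(92), np.int64(76)), (np.int64(107), np.int64(92), np.int64(78)), (np.int64(111), np.int64(96), np.int64(80)), (np.int64(184), np.int64(163), np.int64(137)), (np.int64(204), np.int64(180), np.int64(151)), (np.int64(191), np.int64(170), np.int64(142)), (np.int64(150), np.int64(131), np.int64(109)), (np.int64(164), np.int64(143), np.int64(118)), (np.int64(118), np.int64(93), np.int64(66)), (np.int64(111), np.int64(76), np.int64(42)), (np.int64(134), np.int64(93), np.int64(54)), (np.int64(149), np.int64(104), np.int64(60)), (np.int64(148), np.int64(102), np.int64(60))]
[(np.int64(132), np.int64(118), np.int64(98)), (np.int64(125), np.int64(109), np.int64(90)), (np.int64(108), np.int64(95), np.int64(78)), (np.int64(106), np.int64(91), np.int64(77)), (np.int64(108), np.int64(94), np.int64(78)), (n
[... 2003 characters left out ...]
, np.int64(194), np.int64(144)), (282, np.int64(193), np.int64(142)), (284, np.int64(191), np.int64(141)), (360, np.int64(198), np.int64(147)), (362, np.int64(200), np.int64(148)), (364, np.int64(201), np.int64(147)), (366, np.int64(197), np.int64(146)), (368, np.int64(182), np.int64(134)), (370, np.int64(219), np.int64(168)), (372, np.int64(230), np.int64(179)), (374, np.int64(230), np.int64(179)), (376, np.int64(229), np.int64(179)), (378, np.int64(231), np.int64(181)), (380, np.int64(231), np.int64(182)), (382, np.int64(230), np.int64(179)), (384, np.int64(230), np.int64(180)), (386, np.int64(231), np.int64(181))]
[42.9 34.1]
[ 42.9 -31.1]
[42.8  1.5]
[35.  32.2]
[ 35.1 -37.8]
[40.8  0.2]
```

Request:
{"name": "drive_tool", "arguments": {
  "rows": [
    {"x":-0.003,"y":0.0015,"z":0,"spin":0,"fingers":-1},
    {"x":-0.003,"y":0.0015,"z":0.02,"spin":0,"fingers":-1},
    {"x":-0.003,"y":0.0015,"z":0.03,"spin":0,"fingers":-1},
    {"x":-0.003,"y":0.0015,"z":0.035,"spin":0,"fingers":-1},
    {"x":-0.003,"y":0.0015,"z":0.038,"spin":0,"fingers":-1},
    {"x":-0.003,"y":0.0015,"z":0.041,"spin":0,"fingers":-1},
    {"x":-0.003,"y":0.0015,"z":0.044,"spin":0,"fingers":-1},
    {"x":-0.003,"y":0.0015,"z":0.046,"spin":0,"fingers":-1},
    {"x":-0.003,"y":0.0015,"z":0.047,"spin":0,"fingers":-1},
    {"x":-0.003,"y":0.0015,"z":0.047,"spin":0,"fingers":-1}
  ]
}}

```text
time_s: 9.22
tcp_pos: [0.4315, 0.1789, 0.1306]
eef_rot: [-180.0, -0.0, -153.4]
contact_force: [0.5, 0.3, -1.4]
gripper_width: 0.0137
gripper_force: 30.0
```

Request:
{"name": "drive_tool", "arguments": {
  "rows": [
    {"x":0,"y":0,"z":0.001,"spin":0,"fingers":-1},
    {"x":0,"y":0,"z":0.002,"spin":0,"fingers":-1},
    {"x":0,"y":0,"z":0.0025,"spin":0,"fingers":-1},
    {"x":0,"y":0,"z":0.003,"spin":0,"fingers":-1},
    {"x":0,"y":0,"z":0.003,"spin":0,"fingers":-1}
  ]
}}

```text
time_s: 9.85
tcp_pos: [0.4317, 0.179, 0.1285]
eef_rot: [-180.0, 0.0, -153.3]
contact_force: [-2.9, -1.0, 10.2]
gripper_width: 0.0138
gripper_force: 30.0
```

Request:
{"name": "drive_tool", "arguments": {
  "rows": [
    {"x":0,"y":0,"z":-0.002,"spin":0,"fingers":0},
    {"x":0,"y":0,"z":-0.002,"spin":0,"fingers":0},
    {"x":0,"y":0,"z":-0.002,"spin":0,"fingers":0},
    {"x":0,"y":0,"z":-0.002,"spin":0,"fingers":0},
    {"x":0,"y":0,"z":-0.03,"spin":0,"fingers":0},
    {"x":0,"y":0,"z":-0.08,"spin":0,"fingers":0},
    {"x":-0.0545,"y":-0.132,"z":-0.08,"spin":-0.105,"fingers":0},
    {"x":-0.0545,"y":-0.132,"z":-0.06,"spin":-0.105,"fingers":0},
    {"x":-0.0545,"y":-0.132,"z":-0.06,"spin":-0.105,"fingers":0},
    {"x":-0.0545,"y":-0.132,"z":-0.02,"spin":-0.105,"fingers":0}
  ]
}}

```text
time_s: 11.1
tcp_pos: [0.542, 0.0848, 0.1486]
eef_rot: [-179.9, 0.3, -147.5]
contact_force: [0.3, 0.6, -0.8]
gripper_width: 0.0436
gripper_force: 0.0
```

```bash
python3 - <<'E'
from fit import *
c=cap("wrist");cv2.imwrite("pics/w5.png",c["pixels"][:,:,::-1])
s=sensors.get_state();print(s["tcp_pos"],s["gripper_width"]);go(.5398,.0854,.0475,-147.3)
E
```

```text
[0.53745675 0.084019   0.14194763] 0.04380624413329335
shift [-0.0032 -0.0003  0.0944] spin rad -0.004 alt half-turn 3.1376
```

View pics/w5.png

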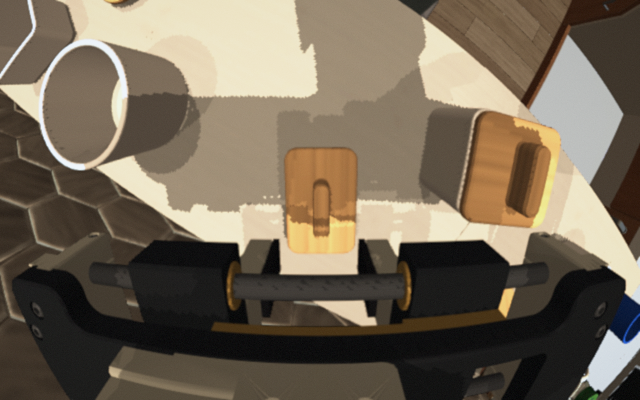

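Request:
{"name": "drive_tool", "arguments": {
  "rows": [
    {"x":0,"y":0,"z":0.05,"spin":0,"fingers":0},
    {"x":0,"y":0,"z":0.05,"spin":0,"fingers":0},
    {"x":0,"y":0,"z":0.05,"spin":0,"fingers":0}
  ]
}}

```text
time_s: 11.52
tcp_pos: [0.5401, 0.0858, 0.0992]
eef_rot: [-180.0, 0.0, -147.3]
contact_force: [0.4, -0.1, 0.8]
gripper_width: 0.0443
gripper_force: 0.0
```

```bash
python3 - <<'E'
from fit import *
s=sensors.get_state();print(s["tcp_pos"]);go(.5398,.0854,.0475,-147.3)
E
```

```text
[0.54005972 0.08579997 0.09916128]
shift [ 0.0005 -0.0002  0.0517] spin rad 0.0001 alt half-turn -3.1415
```

Request:
{"name": "drive_tool", "arguments": {
  "rows": [
    {"x":0,"y":0,"z":0.04,"spin":0,"fingers":0},
    {"x":0,"y":0,"z":0.051,"spin":0,"fingers":0},
    {"x":0,"y":0,"z":0.051,"spin":0,"fingers":-1},
    {"x":0,"y":0,"z":0.051,"spin":0,"fingers":-1},
    {"x":0,"y":0,"z":0.051,"spin":0,"fingers":-1},
    {"x":0,"y":0,"z":0.051,"spin":0,"fingers":-1},
    {"x":0,"y":0,"z":0.051,"spin":0,"fingers":-1},
    {"x":0,"y":0,"z":0.051,"spin":0,"fingers":-1},
    {"x":0,"y":0,"z":0.051,"spin":0,"fingers":-1}
  ]
}}

```text
time_s: 12.65
tcp_pos: [0.5399, 0.0855, 0.0475]
eef_rot: [-180.0, 0.1, -147.3]
contact_force: [-1.6, 1.0, 6.3]
gripper_width: 0.0136
gripper_force: 30.0
```

```bash
python3 - <<'E'
from fit import *
s=sensors.get_state();print(s["tcp_pos"],s["gripper_width"],s["gripper_force"]);go(.5533,-.2979,.25,148.4)
E
```

```text
[0.53989094 0.08553351 0.04745632] 0.013595801410735103 30.000648229324725
shift [ 0.1955 -0.3301 -0.2027] spin rad 1.1217 alt half-turn -2.0199
```

Request:
{"name": "drive_tool", "arguments": {
  "rows": [
    {"x":0,"y":0,"z":-0.03,"spin":0,"fingers":-1},
    {"x":0,"y":0,"z":-0.09,"spin":0,"fingers":-1},
    {"x":0,"y":0,"z":-0.15,"spin":0,"fingers":-1},
    {"x":0.02,"y":-0.035,"z":-0.17,"spin":0.17,"fingers":-1},
    {"x":0.045,"y":-0.08,"z":-0.17,"spin":0.34,"fingers":-1},
    {"x":0.07,"y":-0.125,"z":-0.17,"spin":0.51,"fingers":-1},
    {"x":0.1,"y":-0.17,"z":-0.17,"spin":0.68,"fingers":-1},
    {"x":0.125,"y":-0.215,"z":-0.17,"spin":0.85,"fingers":-1},
    {"x":0.15,"y":-0.255,"z":-0.17,"spin":1.0,"fingers":-1},
    {"x":0.175,"y":-0.295,"z":-0.17,"spin":1.12,"fingers":-1}
  ]
}}

```text
time_s: 13.9
tcp_pos: [0.5508, -0.2591, 0.2165]
eef_rot: [-180.0, -0.0, 148.2]
contact_force: [0.4, -0.9, -1.8]
gripper_width: 0.0142
gripper_force: 30.0
```

Request:
{"name": "drive_tool", "arguments": {
  "rows": [
    {"x":0,"y":0,"z":0,"spin":0,"fingers":-1},
    {"x":0,"y":0,"z":0,"spin":0,"fingers":-1}
  ]
}}

```text
time_s: 14.15
tcp_pos: [0.5508, -0.2575, 0.2162]
eef_rot: [180.0, -0.0, 148.5]
contact_force: [0.5, 0.5, -1.1]
gripper_width: 0.0134
gripper_force: 30.0
```

```bash
python3 - <<'E'
from fit import *
s=sensors.get_state();print(s["tcp_pos"],s["gripper_width"],s["joints"].round(1));go(.5533,-.2979,.155,148.4)
E
```

```text
[ 0.55079619 -0.25747085  0.21618864] 0.01344942417128898 [  -6.7   15.5  -10.5   -0.   -64.  -114.8]
shift [-0.0233 -0.0332  0.0612] spin rad 0.0012 alt half-turn -3.1404
```

Request:
{"name": "drive_tool", "arguments": {
  "rows": [
    {"x":-0.023,"y":-0.033,"z":0,"spin":0,"fingers":-1},
    {"x":-0.023,"y":-0.033,"z":0.03,"spin":0,"fingers":-1},
    {"x":-0.023,"y":-0.033,"z":0.07,"spin":0,"fingers":-1},
    {"x":-0.023,"y":-0.033,"z":0.07,"spin":0,"fingers":-1},
    {"x":-0.023,"y":-0.033,"z":0.07,"spin":0,"fingers":-1}
  ]
}}

```text
time_s: 14.78
tcp_pos: [0.5546, -0.2972, 0.1481]
eef_rot: [-180.0, 0.1, 148.6]
contact_force: [0.3, -0.8, -0.5]
gripper_width: 0.0139
gripper_force: 30.0
```

```bash
python3 - <<'E'
from fit import *
c=cap("wrist");cv2.imwrite("pics/w6.png",c["pixels"][:,:,::-1]);np.save("w6.npy",c,allow_pickle=True)
s=sensors.get_state();print(s["tcp_pos"],s["contact_force"]);go(.5533,-.2979,.1035,148.4)
E
```

```text
[ 0.55486224 -0.29739889  0.14862429] [ 1.01893904  0.3458996  -0.70939095]
shift [ 0.0012 -0.0013  0.0451] spin rad 0.003 alt half-turn -3.1386
```

View pics/w6.png

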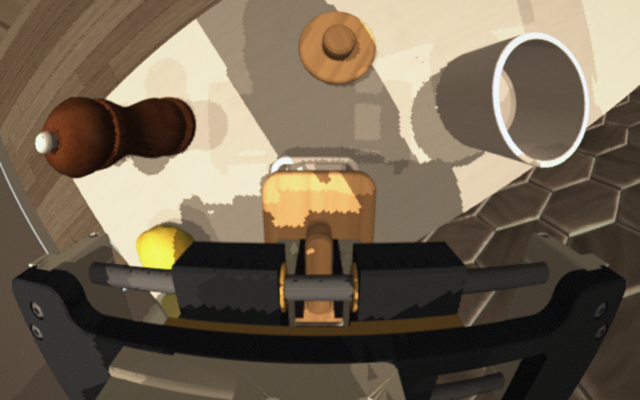

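```bash
python3 - <<'E'
from fit import *
c=np.load("w6.npy",allow_pickle=True).item();p=c["pixels"].astype(int)
for v in(164,168):
  print([(u,*map(int,p[v,u])) for u in list(range(264,286,2))+list(range(346,372,2))])
for u in(300,330):print([(v,*map(int,p[v,u])) for v in range(152,182,2)])
print([(u,int(p[195,u,0]),int(p[195,u,2])) for u in list(range(256,270,2))+list(range(368,384,2))])
E
```

```text
[(264, 242, 235, 209), (266, 238, 227, 197), (268, 236, 221, 190), (270, 178, 158, 133), (272, 179, 167, 145), (274, 238, 242, 240), (276, 243, 248, 250), (278, 243, 248, 250), (280, 238, 244, 240), (282, 197, 199, 181), (284, 141, 140, 120), (346, 107, 95, 79), (348, 124, 108, 89), (350, 155, 137, 114), (352, 163, 143, 120), (354, 165, 144, 120), (356, 144, 128, 107), (358, 122, 108, 90), (360, 124, 110, 91), (362, 124, 110, 92), (364, 123, 109, 91), (366, 122, 109, 90), (368, 124, 111, 91), (370, 125, 111, 92)]
[(264, 241, 234, 206), (266, 239, 227, 195), (268, 223, 202, 171), (270, 166, 151, 128), (272, 236, 240, 235), (274, 243, 248, 250), (276, 242, 247, 246), (278, 188, 186, 167), (280, 118, 103, 86), (282, 118, 102, 86), (284, 117, 102, 86), (346, 91, 78, 66), (348, 85, 74, 63), (350, 88, 74, 62), (352, 124, 108, 88), (354, 162, 143, 119), (356, 161, 142, 119), (358, 141, 124, 104), (360, 127, 113, 94), (362, 124, 111, 92), (364, 126, 111, 93), (366, 126, 112, 94), (368, 125, 111, 92), (370, 123, 110, 93)]
[(152, 110, 94, 79), (154, 107, 93, 77), (156, 131, 114, 94), (158, 210, 185, 157), (160, 226, 202, 172), (162, 182, 159, 133), (164, 154, 136, 113), (166, 183, 173, 148), (168, 241, 247, 232), (170, 168, 157, 125), (172, 186, 127, 74), (174, 232, 190, 111), (176, 241, 221, 135), (178, 241, 224, 136), (180, 241, 225, 136)]
[(152, 110, 95, 79), (154, 108, 95, 78), (156, 131, 114, 94), (158, 203, 179, 151), (160, 215, 191, 163), (162, 158, 137, 115), (164, 146, 127, 107), (166, 167, 145, 122), (168, 164, 144, 119), (170, 137, 107, 78), (172, 176, 121, 70), (174, 232, 188, 111), (176, 241, 216, 132), (178, 211, 166, 96), (180, 201, 154, 90)]
[(256, 210, 161), (258, 231, 183), (260, 198, 153), (262, 204, 101), (264, 240, 115), (266, 241, 126), (268, 241, 132), (368, 126, 51), (370, 140, 55), (372, 128, 53), (374, 113, 47), (376, 118, 78), (378, 125, 92), (380, 123, 92), (382, 123, 90)]
```

```bash
python3 - <<'E'
from fit import *
c=np.load("w6.npy",allow_pickle=True).item()
T=np.linalg.inv(R.from_euler('z',148.5,degrees=True).as_matrix()[:2,:2]);o=np.array([.5548,-.2974])
for n,u,v,z in(("rimL",271,168,.07),("rimR",358.5,168,.07),("rimF",315,157,.07),("lidL",261.5,195,.122),("lidR",375.5,195,.122),("lidF",315,172.5,.125),("lidFb",315,170.5,.115)):
    q=(T@(onz(c,u,v,z)[0]-o)*1000)*[1,-1];print(n,"tool xy mm",q.round(1))
E
```

```text
rimL tool xy mm [ 38.4 -33.3]
rimR tool xy mm [38.4 29.1]
rimF tool xy mm [46.1 -1.9]
lidL tool xy mm [ 32.6 -31.1]
lidR tool xy mm [32.7 32.3]
lidF tool xy mm [45.8 -1.3]
lidFb tool xy mm [44.9 -1.4]
```

Request:
{"name": "drive_tool", "arguments": {
  "rows": [
    {"x":0.001,"y":-0.002,"z":0,"spin":0.002,"fingers":-1},
    {"x":0.001,"y":-0.002,"z":0.02,"spin":0.002,"fingers":-1},
    {"x":0.001,"y":-0.002,"z":0.03,"spin":0.002,"fingers":-1},
    {"x":0.001,"y":-0.002,"z":0.034,"spin":0.002,"fingers":-1},
    {"x":0.001,"y":-0.002,"z":0.037,"spin":0.002,"fingers":-1},
    {"x":0.001,"y":-0.002,"z":0.04,"spin":0.002,"fingers":-1},
    {"x":0.001,"y":-0.002,"z":0.042,"spin":0.002,"fingers":-1},
    {"x":0.001,"y":-0.002,"z":0.044,"spin":0.002,"fingers":-1},
    {"x":0.001,"y":-0.002,"z":0.045,"spin":0.002,"fingers":-1},
    {"x":0.001,"y":-0.002,"z":0.0455,"spin":0.002,"fingers":-1}
  ]
}}

```text
time_s: 16.08
tcp_pos: [0.5518, -0.2989, 0.1034]
eef_rot: [-180.0, 0.1, 148.4]
contact_force: [-6.0, 4.8, 18.1]
gripper_width: 0.0139
gripper_force: 30.0
```

Request:
{"name": "drive_tool", "arguments": {
  "rows": [
    {"x":0,"y":0,"z":-0.001,"spin":0,"fingers":0},
    {"x":0,"y":0,"z":-0.001,"spin":0,"fingers":0},
    {"x":0,"y":0,"z":-0.001,"spin":0,"fingers":0},
    {"x":0,"y":0,"z":-0.001,"spin":0,"fingers":0},
    {"x":0,"y":0,"z":-0.03,"spin":0,"fingers":0},
    {"x":0,"y":0,"z":-0.08,"spin":0,"fingers":0},
    {"x":0.05,"y":0.008,"z":-0.1,"spin":-0.17,"fingers":0},
    {"x":0.1,"y":0.015,"z":-0.1,"spin":-0.34,"fingers":0},
    {"x":0.134,"y":0.019,"z":-0.1,"spin":-0.51,"fingers":0},
    {"x":0.134,"y":0.019,"z":-0.1,"spin":-0.68,"fingers":0}
  ]
}}

```text
time_s: 17.32
tcp_pos: [0.4458, -0.2113, 0.2017]
eef_rot: [180.0, 0.1, -172.3]
contact_force: [0.2, -0.7, -0.0]
gripper_width: 0.0441
gripper_force: 0.0
```

Request:
{"name": "drive_tool", "arguments": {
  "rows": [
    {"x":0,"y":0,"z":0,"spin":-0.18,"fingers":0},
    {"x":0,"y":0,"z":0.03,"spin":-0.22,"fingers":0},
    {"x":0,"y":0,"z":0.05,"spin":-0.22,"fingers":0},
    {"x":0,"y":0,"z":0.05,"spin":-0.22,"fingers":0},
    {"x":0,"y":0,"z":0.05,"spin":-0.22,"fingers":0}
  ]
}}

```text
time_s: 17.95
tcp_pos: [0.448, -0.2125, 0.1518]
eef_rot: [-180.0, 0.0, -160.1]
contact_force: [-0.3, -0.5, 0.7]
gripper_width: 0.0436
gripper_force: 0.0
```

```bash
python3 - <<'E'
from fit import *
c=cap("wrist");cv2.imwrite("pics/w7.png",c["pixels"][:,:,::-1]);np.save("w7.npy",c,allow_pickle=True)
s=sensors.get_state();print(s["tcp_pos"],s["eef_rot"],s["gripper_width"]);go(.448,-.2128,.0475,-160)
E
```

```text
[ 0.44821663 -0.21250228  0.15200074] [-1.79954373e+02  6.68124653e-02 -1.60062956e+02] 0.04391443000649175
shift [ 4.000e-04 -1.000e-04  1.045e-01] spin rad -0.0011 alt half-turn 3.1405
```

View pics/w7.png

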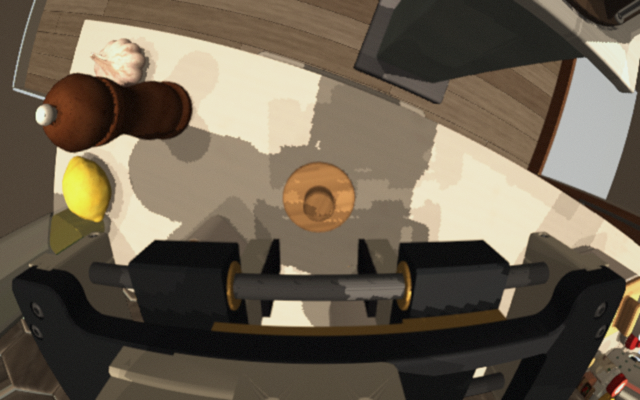

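Small lid is centred at (319,197) under the jaws, so I'll grasp and lift it.

Request:
{"name": "drive_tool", "arguments": {
  "rows": [
    {"x":0,"y":0,"z":0.05,"spin":0,"fingers":0},
    {"x":0,"y":0,"z":0.09,"spin":0,"fingers":0},
    {"x":0,"y":0,"z":0.104,"spin":0,"fingers":0},
    {"x":0,"y":0,"z":0.104,"spin":0,"fingers":-1},
    {"x":0,"y":0,"z":0.104,"spin":0,"fingers":-1},
    {"x":0,"y":0,"z":0.104,"spin":0,"fingers":-1},
    {"x":0,"y":0,"z":0.104,"spin":0,"fingers":-1},
    {"x":0,"y":0,"z":0.104,"spin":0,"fingers":-1}
  ]
}}

```text
time_s: 19.0
tcp_pos: [0.4488, -0.2125, 0.0486]
eef_rot: [-179.9, 0.2, -160.0]
contact_force: [-0.0, 0.3, 8.1]
gripper_width: 0.0249
gripper_force: 30.0
```

```bash
python3 - <<'E'
from fit import *
s=sensors.get_state();print(s["tcp_pos"],s["gripper_width"],s["gripper_force"]);go(.447,.4023,.23,-160)
E
```

```text
[ 0.44882524 -0.21250702  0.04858503] 0.02488267924821999 30.003597743343562
shift [-0.2087  0.5782 -0.1817] spin rad -0.0007 alt half-turn 3.1409
```

Request:
{"name": "drive_tool", "arguments": {
  "rows": [
    {"x":0,"y":0,"z":-0.04,"spin":0,"fingers":-1},
    {"x":0,"y":0,"z":-0.1,"spin":0,"fingers":-1},
    {"x":0,"y":0,"z":-0.16,"spin":0,"fingers":-1},
    {"x":-0.018,"y":0.05,"z":-0.18,"spin":0,"fingers":-1},
    {"x":-0.036,"y":0.1,"z":-0.18,"spin":0,"fingers":-1},
    {"x":-0.054,"y":0.15,"z":-0.18,"spin":0,"fingers":-1},
    {"x":-0.072,"y":0.2,"z":-0.18,"spin":0,"fingers":-1},
    {"x":-0.09,"y":0.25,"z":-0.18,"spin":0,"fingers":-1},
    {"x":-0.108,"y":0.3,"z":-0.18,"spin":0,"fingers":-1},
    {"x":-0.126,"y":0.35,"z":-0.18,"spin":0,"fingers":-1}
  ]
}}

```text
time_s: 20.25
tcp_pos: [0.4462, 0.1613, 0.2278]
eef_rot: [180.0, 0.1, -160.1]
contact_force: [1.4, 0.1, -1.0]
gripper_width: 0.0247
gripper_force: 30.0
```

Request:
{"name": "drive_tool", "arguments": {
  "rows": [
    {"x":-0.018,"y":0.05,"z":0,"spin":0,"fingers":-1},
    {"x":-0.036,"y":0.1,"z":0,"spin":0,"fingers":-1},
    {"x":-0.054,"y":0.15,"z":0,"spin":0,"fingers":-1},
    {"x":-0.072,"y":0.2,"z":0,"spin":0,"fingers":-1},
    {"x":-0.082,"y":0.228,"z":0,"spin":0,"fingers":-1},
    {"x":-0.082,"y":0.228,"z":0.03,"spin":0,"fingers":-1},
    {"x":-0.082,"y":0.228,"z":0.07,"spin":0,"fingers":-1},
    {"x":-0.082,"y":0.228,"z":0.07,"spin":0,"fingers":-1},
    {"x":-0.082,"y":0.228,"z":0.07,"spin":0,"fingers":-1}
  ]
}}

```text
time_s: 21.38
tcp_pos: [0.4467, 0.4024, 0.1587]
eef_rot: [180.0, 0.1, -160.1]
contact_force: [-0.0, 0.9, 1.1]
gripper_width: 0.0247
gripper_force: 30.0
```

```bash
python3 - <<'E'
from fit import *
c=cap("wrist");cv2.imwrite("pics/w8.png",c["pixels"][:,:,::-1]);np.save("w8.npy",c,allow_pickle=True)
s=sensors.get_state();print(s["tcp_pos"],s["eef_rot"],s["gripper_width"]);go(.447,.4023,.1145,-160)
E
```

```text
[0.44684749 0.4026879  0.15917113] [ 1.79924211e+02  1.40137951e-01 -1.60059816e+02] 0.025025110558156878
shift [ 0.0001 -0.0005  0.0447] spin rad -0.001 alt half-turn 3.1405
```

View pics/w8.png

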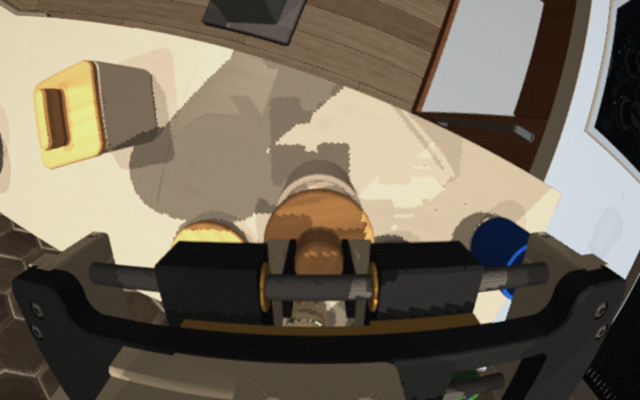

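```bash
cat > arc.py <<'E'
from fit import *
def arcs(c,s,ztop,zrim,rows,lrows,u0=319,thr=25):
    p=cv2.GaussianBlur(c["pixels"],(3,3),0).astype(int);T=np.linalg.inv(R.from_euler('z',s[3],degrees=True).as_matrix()[:2,:2])
    for n,rr,z in(("rim",rows,zrim),("lid",lrows,ztop)):
        for v,a,b in rr:
            q=[(T@(onz(c,u,v,z)[0]-s[:2])*1000*[1,-1]) for u in(a,b)];print(n,v,np.round(q,1).tolist(),"mid y",round((q[0][1]+q[1][1])/2,1))
E
python3 - <<'E'
from fit import *
c=np.load("w8.npy",allow_pickle=True).item();im=cv2.resize(c["pixels"][155:245,255:385,::-1],None,fx=6,fy=6,interpolation=cv2.INTER_CUBIC)
for v in range(160,245,10): cv2.putText(im,str(v),(0,(v-155)*6),0,.5,(0,0,255));cv2.line(im,(0,(v-155)*6),(12,(v-155)*6),(0,0,255))
for u in range(260,385,10): cv2.line(im,((u-255)*6,0),((u-255)*6,10),(255,0,0));cv2.putText(im,str(u),((u-255)*6,22),0,.4,(255,0,0))
cv2.imwrite("pics/w8c.png",im)
E
```

```text
(no output)
```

View pics/w8c.png

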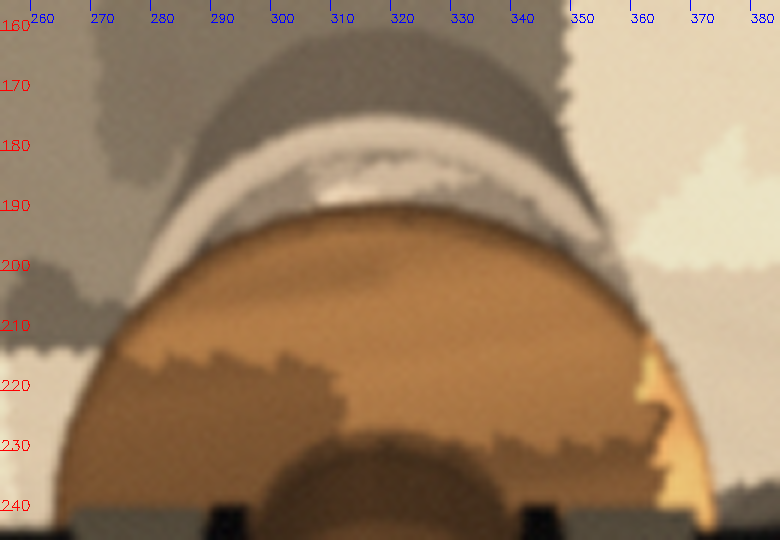

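```bash
python3 - <<'E'
from arc import *
c=np.load("w8.npy",allow_pickle=True).item()
arcs(c,[.4468,.4027,0,-160.06],.1345,.08,[(195,281,355),(185,290,345.5),(175,317,317)],[(220,268,368.7),(235,264,373.5),(190.5,319,319)])
E
```

```text
rim 195 [[18.0, -27.7], [17.9, 26.2]] mid y -0.7
rim 185 [[25.4, -20.9], [25.4, 19.1]] mid y -0.9
rim 175 [[32.7, -1.4], [32.7, -1.4]] mid y -1.4
lid 220 [[18.3, -28.8], [18.3, 27.8]] mid y -0.5
lid 235 [[9.1, -31.7], [9.1, 31.1]] mid y -0.3
lid 190.5 [[35.3, -0.2], [35.3, -0.2]] mid y -0.2
```

Request:
{"name": "drive_tool", "arguments": {
  "rows": [
    {"x":-0.0015,"y":-0.0005,"z":0,"spin":0,"fingers":-1},
    {"x":-0.0015,"y":-0.0005,"z":0.02,"spin":0,"fingers":-1},
    {"x":-0.0015,"y":-0.0005,"z":0.03,"spin":0,"fingers":-1},
    {"x":-0.0015,"y":-0.0005,"z":0.034,"spin":0,"fingers":-1},
    {"x":-0.0015,"y":-0.0005,"z":0.037,"spin":0,"fingers":-1},
    {"x":-0.0015,"y":-0.0005,"z":0.04,"spin":0,"fingers":-1},
    {"x":-0.0015,"y":-0.0005,"z":0.042,"spin":0,"fingers":-1},
    {"x":-0.0015,"y":-0.0005,"z":0.0435,"spin":0,"fingers":-1},
    {"x":-0.0015,"y":-0.0005,"z":0.0445,"spin":0,"fingers":-1},
    {"x":-0.0015,"y":-0.0005,"z":0.0445,"spin":0,"fingers":-1}
  ]
}}

```text
time_s: 22.68
tcp_pos: [0.4482, 0.4024, 0.1146]
eef_rot: [180.0, 0.1, -160.0]
contact_force: [-4.4, -2.5, 12.3]
gripper_width: 0.0245
gripper_force: 30.0
```

Request:
{"name": "drive_tool", "arguments": {
  "rows": [
    {"x":0,"y":0,"z":-0.001,"spin":0,"fingers":0},
    {"x":0,"y":0,"z":-0.001,"spin":0,"fingers":0},
    {"x":0,"y":0,"z":-0.001,"spin":0,"fingers":0},
    {"x":0,"y":0,"z":-0.001,"spin":0,"fingers":0},
    {"x":0,"y":0,"z":-0.03,"spin":0,"fingers":0},
    {"x":0,"y":0,"z":-0.08,"spin":0,"fingers":0},
    {"x":-0.03,"y":-0.05,"z":-0.09,"spin":0.17,"fingers":0},
    {"x":-0.06,"y":-0.09,"z":-0.09,"spin":0.349,"fingers":0},
    {"x":-0.0725,"y":-0.114,"z":-0.06,"spin":0.349,"fingers":0},
    {"x":-0.0725,"y":-0.114,"z":-0.04,"spin":0.349,"fingers":0}
  ]
}}

```text
time_s: 23.92
tcp_pos: [0.5557, 0.3176, 0.151]
eef_rot: [-180.0, -0.1, 179.8]
contact_force: [0.3, -0.1, -0.0]
gripper_width: 0.0439
gripper_force: 0.0
```

Request:
{"name": "drive_tool", "arguments": {
  "rows": [
    {"x":0,"y":0,"z":0,"spin":0,"fingers":0},
    {"x":0,"y":0,"z":0,"spin":0,"fingers":0}
  ]
}}

```text
time_s: 24.18
tcp_pos: [0.555, 0.32, 0.1534]
eef_rot: [180.0, 0.0, 180.0]
contact_force: [-0.1, 0.2, 0.3]
gripper_width: 0.0438
gripper_force: 0.0
```

```bash
python3 - <<'E'
from fit import *
c=cap("wrist");cv2.imwrite("pics/w9.png",c["pixels"][:,:,::-1])
s=sensors.get_state();print(s["tcp_pos"],s["eef_rot"],s["gripper_width"],s["joints"][5]);go(.555,.3205,.0475,180)
try: print(lid(c,318,160,rnd=True))
except Exception as e: print(e)
E
```

```text
[0.55497096 0.32025124 0.15371564] [1.79946949e+02 7.43573483e-02 1.79978985e+02] 0.04372378851580041 -137.44938977113654
shift [1.000e-04 2.000e-04 1.062e-01] spin rad -0.0004 alt half-turn 3.1412
[555.2 320.3  96.9]
```

Lid fit (555.2, 320.3, Ø96.9) confirms the alignment.

Request:
{"name": "drive_tool", "arguments": {
  "rows": [
    {"x":0,"y":0,"z":0.05,"spin":0,"fingers":0},
    {"x":0,"y":0,"z":0.09,"spin":0,"fingers":0},
    {"x":0,"y":0,"z":0.105,"spin":0,"fingers":0},
    {"x":0,"y":0,"z":0.105,"spin":0,"fingers":-1},
    {"x":0,"y":0,"z":0.105,"spin":0,"fingers":-1},
    {"x":0,"y":0,"z":0.105,"spin":0,"fingers":-1},
    {"x":0,"y":0,"z":0.105,"spin":0,"fingers":-1},
    {"x":0,"y":0,"z":0.105,"spin":0,"fingers":-1}
  ],
  "newtons": 35
}}

```text
time_s: 25.22
tcp_pos: [0.5556, 0.3205, 0.0495]
eef_rot: [179.9, 0.1, 180.0]
contact_force: [-0.8, 0.7, 6.6]
gripper_width: 0.0244
gripper_force: 35.0
```

```bash
python3 - <<'E'
from fit import *
s=sensors.get_state();print(s["tcp_pos"],s["gripper_width"],s["gripper_force"],s["contact_force"]);go(.5532,-.1116,.24,180)
E
```

```text
[0.55563714 0.32049298 0.04952363] 0.024418574885582082 35.00466903889901 [-0.77920214  0.72516668  6.57034197]
shift [ 0.0017 -0.4317 -0.1914] spin rad -0.0007 alt half-turn 3.1409
```

Request:
{"name": "drive_tool", "arguments": {
  "rows": [
    {"x":0,"y":0,"z":-0.04,"spin":0,"fingers":-1},
    {"x":0,"y":0,"z":-0.1,"spin":0,"fingers":-1},
    {"x":0,"y":0,"z":-0.16,"spin":0,"fingers":-1},
    {"x":0,"y":-0.04,"z":-0.185,"spin":0,"fingers":-1},
    {"x":0,"y":-0.09,"z":-0.185,"spin":0,"fingers":-1},
    {"x":0,"y":-0.14,"z":-0.185,"spin":0,"fingers":-1},
    {"x":0,"y":-0.19,"z":-0.185,"spin":0,"fingers":-1},
    {"x":0,"y":-0.24,"z":-0.185,"spin":0,"fingers":-1},
    {"x":0.001,"y":-0.29,"z":-0.185,"spin":0,"fingers":-1},
    {"x":0.002,"y":-0.34,"z":-0.185,"spin":0,"fingers":-1}
  ]
}}

```text
time_s: 26.48
tcp_pos: [0.5518, -0.0221, 0.2332]
eef_rot: [180.0, 0.1, 179.9]
contact_force: [0.7, -0.5, -1.0]
gripper_width: 0.0245
gripper_force: 35.0
```

Request:
{"name": "drive_tool", "arguments": {
  "rows": [
    {"x":0,"y":-0.05,"z":0,"spin":0,"fingers":-1},
    {"x":0,"y":-0.092,"z":0,"spin":0,"fingers":-1},
    {"x":0,"y":-0.092,"z":0.02,"spin":0,"fingers":-1},
    {"x":0,"y":-0.092,"z":0.045,"spin":0,"fingers":-1},
    {"x":0,"y":-0.092,"z":0.045,"spin":0,"fingers":-1},
    {"x":0,"y":-0.092,"z":0.045,"spin":0,"fingers":-1}
  ]
}}

```text
time_s: 27.22
tcp_pos: [0.5526, -0.1125, 0.1887]
eef_rot: [-180.0, 0.1, 180.0]
contact_force: [-0.9, 0.0, -0.1]
gripper_width: 0.0249
gripper_force: 35.0
```

```bash
python3 - <<'E'
from fit import *
c=cap("wrist");np.save("w10.npy",c,allow_pickle=True)
s=sensors.get_state();print(s["tcp_pos"],s["eef_rot"],s["gripper_width"]);go(.5532,-.1116,.1455,180)
im=cv2.resize(c["pixels"][140:250,230:410,::-1],None,fx=4,fy=4,interpolation=cv2.INTER_CUBIC)
for v in range(150,250,10): cv2.putText(im,str(v),(0,(v-140)*4),0,.4,(0,0,255))
for u in range(240,410,10): cv2.line(im,((u-230)*4,0),((u-230)*4,8),(255,0,0));cv2.putText(im,str(u),((u-230)*4,18),0,.35,(255,0,0))
cv2.imwrite("pics/w10c.png",im)
E
```

```text
[ 0.55281348 -0.11240175  0.18890523] [-1.79993627e+02  1.00858165e-01  1.79957406e+02] 0.024715652334989457
shift [-0.0003  0.0008  0.0434] spin rad -0.0007 alt half-turn 3.1408
```

View pics/w10c.png

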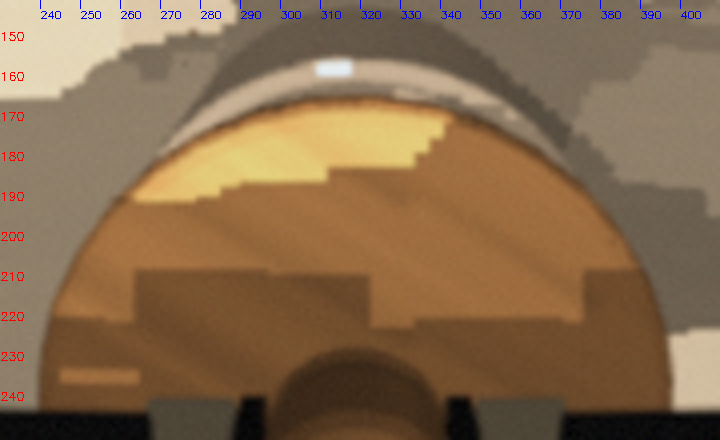

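```bash
python3 - <<'E'
from arc import *
c=np.load("w10.npy",allow_pickle=True).item()
p=cv2.GaussianBlur(c["pixels"],(3,3),0)[:,:,0].astype(int)
print(p[165,272:296].tolist(),p[165,340:366].tolist())
arcs(c,[.5528,-.1124,0,180],.1635,.11,[(165,284,355),(155,318,318)],[(220,243.5,395),(200,252.5,385.5),(165,319,319)])
E
```

```text
[143, 143, 143, 143, 141, 135, 125, 114, 111, 114, 125, 144, 165, 182, 191, 196, 198, 198, 197, 194, 188, 180, 169, 156] [126, 124, 123, 125, 135, 153, 171, 180, 183, 183, 183, 181, 176, 168, 155, 139, 121, 106, 95, 88, 86, 87, 87, 89, 95, 104]
rim 165 [[40.1, -24.4], [40.0, 26.1]] mid y 0.8
rim 155 [[47.1, -0.2], [47.1, -0.2]] mid y -0.2
lid 220 [[17.8, -42.9], [17.7, 43.9]] mid y 0.5
lid 200 [[29.7, -36.8], [29.6, 37.5]] mid y 0.4
lid 165 [[49.1, 0.3], [49.1, 0.3]] mid y 0.3
```

Request:
{"name": "drive_tool", "arguments": {
  "rows": [
    {"x":-0.0007,"y":0.0003,"z":0,"spin":0,"fingers":-1},
    {"x":-0.0007,"y":0.0003,"z":0.02,"spin":0,"fingers":-1},
    {"x":-0.0007,"y":0.0003,"z":0.029,"spin":0,"fingers":-1},
    {"x":-0.0007,"y":0.0003,"z":0.033,"spin":0,"fingers":-1},
    {"x":-0.0007,"y":0.0003,"z":0.036,"spin":0,"fingers":-1},
    {"x":-0.0007,"y":0.0003,"z":0.039,"spin":0,"fingers":-1},
    {"x":-0.0007,"y":0.0003,"z":0.041,"spin":0,"fingers":-1},
    {"x":-0.0007,"y":0.0003,"z":0.0425,"spin":0,"fingers":-1},
    {"x":-0.0007,"y":0.0003,"z":0.0435,"spin":0,"fingers":-1},
    {"x":-0.0007,"y":0.0003,"z":0.0435,"spin":0,"fingers":-1}
  ]
}}

```text
time_s: 28.52
tcp_pos: [0.553, -0.1123, 0.1455]
eef_rot: [-180.0, 0.1, 180.0]
contact_force: [-4.2, 0.6, 9.5]
gripper_width: 0.0247
gripper_force: 35.0
```

Home at 0.1455. I'll release, go up and take a final check.

Request:
{"name": "drive_tool", "arguments": {
  "rows": [
    {"x":0,"y":0,"z":-0.001,"spin":0,"fingers":0},
    {"x":0,"y":0,"z":-0.001,"spin":0,"fingers":0},
    {"x":0,"y":0,"z":-0.001,"spin":0,"fingers":0},
    {"x":0,"y":0,"z":-0.001,"spin":0,"fingers":0},
    {"x":0,"y":0,"z":-0.03,"spin":0,"fingers":0},
    {"x":0,"y":0,"z":-0.08,"spin":0,"fingers":0},
    {"x":0.04,"y":0.05,"z":-0.13,"spin":0,"fingers":0},
    {"x":0.08,"y":0.1,"z":-0.14,"spin":0,"fingers":0},
    {"x":0.1,"y":0.12,"z":-0.14,"spin":0,"fingers":0},
    {"x":0.1,"y":0.12,"z":-0.14,"spin":0,"fingers":0}
  ]
}}

```text
time_s: 29.78
tcp_pos: [0.4517, 0.0096, 0.2853]
eef_rot: [179.9, 0.1, -179.9]
contact_force: [1.5, 0.7, -0.4]
gripper_width: 0.0438
gripper_force: 0.0
```

```bash
python3 - <<'E'
from fit import *
a=cap("side")["pixels"][80:380,230:430];b=cap("wrist")["pixels"][:235]
a=cv2.resize(a,None,fx=1.98,fy=1.98,interpolation=cv2.INTER_CUBIC)
cv2.imwrite("pics/fin.png",a[:,:,::-1]);cv2.imwrite("pics/finw.png",b[:,:,::-1]);s=sensors.get_state();print(s["tcp_pos"],s["contact_force"])
E
```

```text
[0.45301919 0.00830593 0.2844505 ] [-0.42420859  0.25681072 -0.2777012 ]
```

View pics/fin.png

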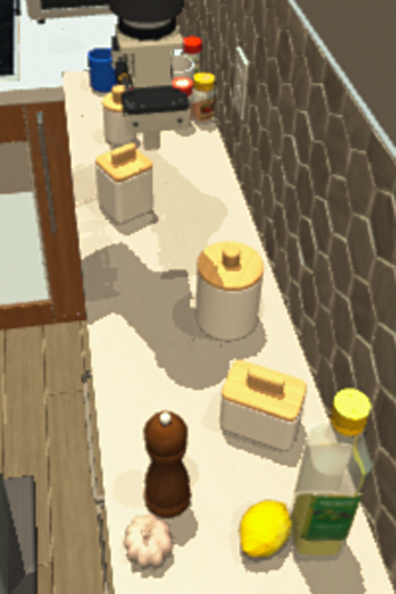

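```bash
python3 -c "
from plant import r
print(r.close_job())"
```

```text
the job is handed in; nothing more can be done
None
```

All four lids are home on their matching canisters and released, and the job is handed in at about 30 s; the final side view shows them level and the bottle and mill undisturbed, but I viewed 16 pictures, over the limit of 14.

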